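Stop the jig plate rocking

ROBOT

A 7-joint arm with a two-finger parallel gripper is mounted at the origin on the work surface. World frame = base frame: x ahead of the robot, y to its left, z up, the work surface at z = 0. Lengths are in m, angles in rad, forces in N, time in s.
With the tool pointing down it reaches from about 0.425 to 0.925 m from the base axis. Payload 6.8 kg.
Tool frame: the origin (TCP) lies midway between the tips of the shut fingers; the grasp point (between the pads) lies 19 mm behind it; z points along the fingers, y is the line along which they close (so a half turn about z gives the same grasp; the last joint's range is limited). The gripper opens to 85 mm and grips with 20 to 120 N. Pads are 22 mm wide; open, the fingers measure 114 mm over their backs; the gripper's body (76 mm by 85 mm) begins 54 mm behind the grasp point. The pads swing forward as they close: fully open they stand 13 mm farther back than shut.
Start: joints at [1.171, 0.477, 0.022, 1.555, -0.011, 1.109, -0.083], TCP at [0.194, -0.646, 0.231] pointing down, gripper open.
Joint ranges: [-2.96, 2.96], [-0.34, 2.1], [-1.41, 1.46], [0.24, 2.44], [-1.37, 4.51], [0.17, 1.92], [-2.96, 2.96]. Speed limits (rad/s): [2.39, 2.39, 3.14, 3.14, 3.14, 3.14, 3.14].

INTERFACE

Orientations are given as a unit quaternion [w, x, y, z].
In Python, from station import bot gives the robot as it stands.
- The arm moves only by the tool jog_arm, never from a script. Its argument "rows" is a list of rows, each an object of numbers: "fingers": the finger opening in mm, from 0 to 85.4; "x", "y", "z": the shift along the tool's x, y, z in mm; "ax", "ay", "az": the turn, a rotation vector about the tool's x, y, z in degrees. A call has exactly 8 rows; each row shifts and turns the commanded pose from where the row before left it, along the tool's axes as they then stand; what a row does not reach is not made up. A row lasts 1/10 s, in which the tool goes at most 50 mm and 8.59 degrees, less where a joint would pass 70% of its speed; a pose out of reach is approached as far as the arm can. A call with a gripper value outside its range is refused whole. The fingers move at their own pace and stop on an object; "force" is the grip in N (left out, the last holds). Time passes only in rows, so rows that do not move let the fingers close, or fill a call up. It gives the time, the measured TCP pose, the force, the opening and the grip force at its end, in the units of the state.
- bot.get_obs(): the state, without advancing time (a new reading comes with each control period).
- bot.read_camera(name): name is "scene" or "top"; returns a dict with "pixels" (400x640x3 uint8, red, green, blue), "vertical_fov" (degrees; the focal length in pixels is half the picture's height over the tangent of half this angle, whatever the lens; pixels are square), "cx", "cy" (the principal point, pixels), "world_from_camera" (4x4, takes a point from camera to world coordinates). Camera axes: x right, y down, z forward; pixel columns grow to the right and rows downward; lengths in m; the calibration is good to about 2 mm. A picture is of the moment at which its call begins. There is no depth.
- bot.hand_in(): hands the job in; it is judged then, once.
The state is a dict: "t": time; "q": joint angles; "joint_vel": joint speeds; "joint_torque": joint torques, N m; "eef_pos": TCP position; "tool_rot": TCP orientation; "contact_force": force on the tool from outside, world axes, zero at the start; "torque": the same for the moment, N m; "gripper_width": opening from 0.0 (shut) to 1.0 (fully open); "grasp_force": force on a finger pad.
Only numpy, scipy, OpenCV 4.12 (cv2) and the standard library are available. Lean on these libraries where they do the work, as an engineer would, in place of code of your own. Each camera call takes 0.05 s, during which the arm holds its last target. There are 200 camera calls.

TASK

Press down on the corners of the aluminium jig plate with the fingertips, one after another, until you find the one that rocks (it gives way under the finger). Then press down that corner's hinged steel shim until it lies flat, leaving the other three shims standing up. Do not lift or shift the plate, and leave everything else on the bench where it is.

Things in the scene. Friction and masses are not known exactly. Their poses are not given: they have to be found in the camera images.
- base: fixed plywood board on the bench, 190 mm (its x) x 360 mm (its y) x 15 mm, its underside on the bench; origin at the centre of its underside, z up. Near / far are along its x (near = -x, towards the robot, turned by at most 0.25 rad), left / right along its y (left = +y). Nothing on it stands taller than about 80 mm above the bench (the plate's fence)
- plate: loose aluminium jig plate, 150 mm (x) x 210 mm (y) x 10 mm, about 0.85 kg, lying centred over the board on four hidden feet, three solid and one sprung (foot_d in the rules; any corner); its underside is 39 mm and its top 49 mm above the bench. A wooden fence 130 mm (x) x 24 mm (y) x 28 mm tall stands on it along the middle. Origin at the centre of its underside.
- corner_near_left (a point): point to press at the plate's near left corner: centre of a flush dark screw head 16 mm across on the plate's top face, right above the foot (20 mm in from the edges). If this is the sprung foot, the corner starts to give at 5 N and at 8 N is down by its full 6 mm, the plate tilted by 0.06 rad; let go, it comes back level. A solid corner gives under 1.5 mm at 20 N
- corner_near_right (a point): point to press at the plate's near right corner: centre of a flush dark screw head 16 mm across on the plate's top face, right above the foot (20 mm in from the edges). If this is the sprung foot, the corner starts to give at 5 N and at 8 N is down by its full 6 mm, the plate tilted by 0.06 rad; let go, it comes back level. A solid corner gives under 1.5 mm at 20 N
- corner_far_left (a point): point to press at the plate's far left corner: centre of a flush dark screw head 16 mm across on the plate's top face, right above the foot (20 mm in from the edges). If this is the sprung foot, the corner starts to give at 5 N and at 8 N is down by its full 6 mm, the plate tilted by 0.06 rad; let go, it comes back level. A solid corner gives under 1.5 mm at 20 N
- corner_far_right (a point): point to press at the plate's far right corner: centre of a flush dark screw head 16 mm across on the plate's top face, right above the foot (20 mm in from the edges). If this is the sprung foot, the corner starts to give at 5 N and at 8 N is down by its full 6 mm, the plate tilted by 0.06 rad; let go, it comes back level. A solid corner gives under 1.5 mm at 20 N
- shim_near_left (a joint): hinge of the near left corner's shim, rad: 0 standing up (25 degrees), 0.436 pressed flat (level) on its wooden block. A steel flap 30 mm wide reaching 45 mm to the board's +y side from a hinge 10 mm outside the plate's edge (31 mm above the bench); its forked inner end swings up to carry the corner. It takes 3 to 4 N at its outer end and stays where left; starts at 0 to 0.06
- shim_near_left_pad (a point): top of the thumb pad at the outer end of the near left shim's flap (39 mm from the hinge); about 50 mm above the bench standing up, 34.5 mm when flat; the pad moves down and slightly outwards when pressed
- shim_near_right (a joint): hinge of the near right corner's shim, rad: 0 standing up (25 degrees), 0.436 pressed flat (level) on its wooden block. A steel flap 30 mm wide reaching 45 mm to the board's -y side from a hinge 10 mm outside the plate's edge (31 mm above the bench); its forked inner end swings up to carry the corner. It takes 3 to 4 N at its outer end and stays where left; starts at 0 to 0.06
- shim_near_right_pad (a point): top of the thumb pad at the outer end of the near right shim's flap (39 mm from the hinge); about 50 mm above the bench standing up, 34.5 mm when flat; the pad moves down and slightly outwards when pressed
- shim_far_left (a joint): hinge of the far left corner's shim, rad: 0 standing up (25 degrees), 0.436 pressed flat (level) on its wooden block. A steel flap 30 mm wide reaching 45 mm to the board's +y side from a hinge 10 mm outside the plate's edge (31 mm above the bench); its forked inner end swings up to carry the corner. It takes 3 to 4 N at its outer end and stays where left; starts at 0 to 0.06
- shim_far_left_pad (a point): top of the thumb pad at the outer end of the far left shim's flap (39 mm from the hinge); about 50 mm above the bench standing up, 34.5 mm when flat; the pad moves down and slightly outwards when pressed
- shim_far_right (a joint): hinge of the far right corner's shim, rad: 0 standing up (25 degrees), 0.436 pressed flat (level) on its wooden block. A steel flap 30 mm wide reaching 45 mm to the board's -y side from a hinge 10 mm outside the plate's edge (31 mm above the bench); its forked inner end swings up to carry the corner. It takes 3 to 4 N at its outer end and stays where left; starts at 0 to 0.06
- shim_far_right_pad (a point): top of the thumb pad at the outer end of the far right shim's flap (39 mm from the hinge); about 50 mm above the bench standing up, 34.5 mm when flat; the pad moves down and slightly outwards when pressed
- tenon: small light-wood test piece, a 50 x 26 x 22 mm block with a 22 mm tongue on one end, lying loose on the plate just left of its fence; origin under the block. To be left alone
- screwdriver: red-handled screwdriver lying on the bench to the left of the board; origin under its middle. To be left alone
- square: try square lying on the bench beyond the board, dark wood stock 100 x 20 x 14 mm with a 140 mm steel blade; origin under the stock. To be left alone
- mallet: wooden joiner's mallet lying to the right of the board, head 60 x 100 x 55 mm, 0.2 m handle. To be left alone
- glue: glue bottle, 56 mm across and 120 mm tall, standing beyond the board. To be left alone
- offcut: dark wood offcut 90 x 45 x 20 mm beyond the board. To be left alone
- tin: low round aluminium tin, 70 mm across and 45 mm tall, left of the board. To be left alone

How it is judged:
On the way, in this order (a step that is already met when the one before it is completed fails the run):
1. the rocking corner is pressed down with the fingers, so that the plate tilts (angle between plate's own z axis and vertical above 0.03 rad and contact force between the fingers and plate above 1 N), for 0.1 s.
2. that corner's shim is pressed flat (((horizontal distance between foot_d_c0 and corner_near_left below 0.03 m and value of joint shim_near_left above 0.4 rad) or (horizontal distance between foot_d_c0 and corner_near_right below 0.03 m and value of joint shim_near_right above 0.4 rad) or (horizontal distance between foot_d_c0 and corner_far_left below 0.03 m and value of joint shim_far_left above 0.4 rad) or (horizontal distance between foot_d_c0 and corner_far_right below 0.03 m and value of joint shim_far_right above 0.4 rad))), for 0.2 s.
At the end, for the whole second after the job is handed in: the shim of the corner with the sprung foot is flat (joint above 0.40 rad), the other three still stand up (below 0.2 rad), and the plate rests level (within 0.012 rad) on its feet, within 15 mm and 0.12 rad of its place ((((horizontal distance between foot_d_c0 and corner_near_left below 0.03 m and value of joint shim_near_left above 0.4 rad) and value of joint each of shim_near_right, shim_far_left, shim_far_right below 0.2 rad) or ((horizontal distance between foot_d_c0 and corner_near_right below 0.03 m and value of joint shim_near_right above 0.4 rad) and value of joint each of shim_near_left, shim_far_left, shim_far_right below 0.2 rad) or ((horizontal distance between foot_d_c0 and corner_far_left below 0.03 m and value of joint shim_far_left above 0.4 rad) and value of joint each of shim_near_left, shim_near_right, shim_far_right below 0.2 rad) or ((horizontal distance between foot_d_c0 and corner_far_right below 0.03 m and value of joint shim_far_right above 0.4 rad) and value of joint each of shim_near_left, shim_near_right, shim_far_left below 0.2 rad)) and angle between plate's own z axis and vertical below 0.012 rad and x of plate in the frame of base between -0.015 and 0.015 m and y of plate in the frame of base between -0.015 and 0.015 m and z of plate in the frame of base below 0.042 m and angle between the x axis of plate and the x axis of base, either way round below 0.12 rad and linear speed of plate below 0.01 m/s); the robot touches nothing.
It fails at once if a shim of a corner that does not rock is pressed down (beyond 0.25 rad) ((not (horizontal distance between foot_d_c0 and corner_near_left below 0.03 m) and value of joint shim_near_left above 0.25 rad) or (not (horizontal distance between foot_d_c0 and corner_near_right below 0.03 m) and value of joint shim_near_right above 0.25 rad) or (not (horizontal distance between foot_d_c0 and corner_far_left below 0.03 m) and value of joint shim_far_left above 0.25 rad) or (not (horizontal distance between foot_d_c0 and corner_far_right below 0.03 m) and value of joint shim_far_right above 0.25 rad)).
It fails at once if the plate is lifted (its middle raised by more than 6 mm) (z of plate in the frame of base above 0.045 m).
It fails at once if another thing on the bench or the test piece is moved by more than 30 mm (distance of any of tenon, screwdriver, square, mallet, glue, offcut, tin from where it was at the start of the episode above 0.03 m).
It also fails if it takes over 48 s, if anything falls off the work surface, if the arm or the gripper's body presses on something with over 40 N, if the wrist force passes 120 N, or if a joint passes its speed limit or range.

## Working session

There is one attempt and no reset: what is moved stays moved. The work goes in short steps, Python scripts to look and compute and a tool call to move; the robot and the scene stay as the last step left them, time stands still between calls to the robot, and variables do not carry over. Pictures are saved under pics/ and viewed, at most 10 in all, crops included, and the job is handed in when it is done.

Besides the shell and the picture viewer there is one more tool, called after ">>>" by a JSON object that holds its "fn" and its "kwargs", one argument or row to a line. jog_arm: Moves the arm, as the interface text tells. Its arguments: {"type":"object","properties":{"rows":{"type":"array","items":{"type":"object","properties":{"fingers":{"type":"number"},"x":{"type":"number"},"y":{"type":"number"},"z":{"type":"number"},"ax":{"type":"number"},"ay":{"type":"number"},"az":{"type":"number"}}}},"force":{"type":"number"}},"required":["rows"]}

```bash
mkdir -p pics; python3 - <<'E'
from station import bot
import cv2
o=bot.get_obs();print({k:o[k] for k in('t','eef_pos','tool_rot','contact_force','gripper_width')})
for n in('scene','top'):
    c=bot.read_camera(n);cv2.imwrite(f'pics/{n}0.png',c['pixels'][:,:,::-1]);print(n,c['vertical_fov'],c['cx'],c['cy'],c['world_from_camera'])
E
```

```text
{'t': 0.0, 'eef_pos': array([ 0.19400722, -0.64590491,  0.23032052]), 'tool_rot': array([-8.93720395e-04,  9.89371764e-01,  1.45405210e-01, -1.96996620e-04]), 'contact_force': array([ 0.13810757, -0.81940756, -0.04135627]), 'gripper_width': 1.0001659507866525}
scene 53.380059246248194 324.5236757805668 200.5191342325107 [[-0.86458896  0.39680346 -0.30827413  0.89119841]
 [ 0.50247727  0.6808163  -0.53292191  0.49845652]
 [-0.0015872  -0.61565914 -0.78801098  0.77516479]
 [ 0.          0.          0.          1.        ]]
top 52.79114564641315 317.8768744777041 206.30347272349778 [[-0.13045028 -0.9664512   0.2212573   0.37804079]
 [-0.99144779  0.12800155 -0.0254337   0.0498864 ]
 [-0.00374084 -0.22268289 -0.97488375  1.13121732]
 [ 0.          0.          0.          1.        ]]
```

View pics/top0.png

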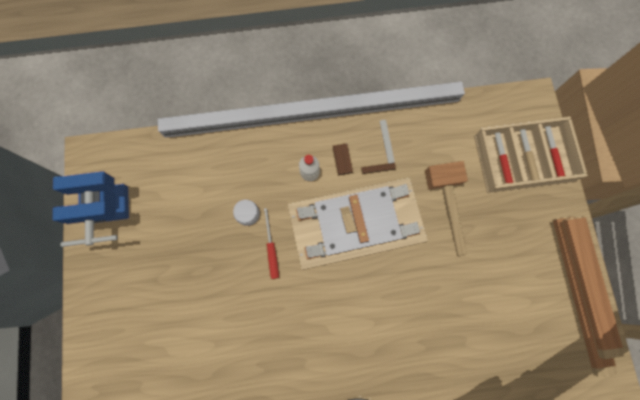

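View pics/scene0.png

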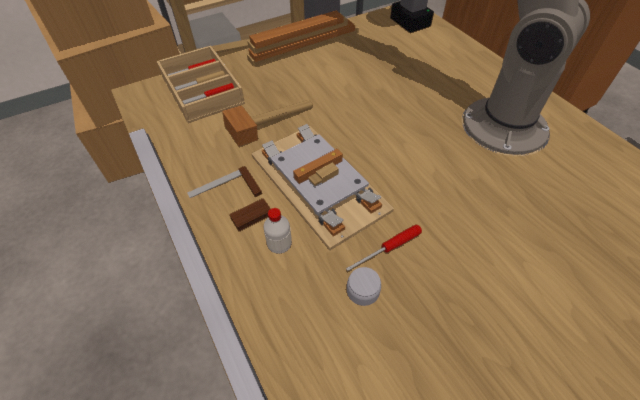

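The top view shows the board around (357,223), with plate screws near (323,208), (389,192), (333,246) and (394,232). In the scene view the screws are near (281,158), (317,141), (320,202) and (357,182). Next I refine these and cast rays onto z=0.049.

```bash
cat > h.py <<'E'
import numpy as np,cv2
from station import bot
def cast(c,u,v,z):
    f=200/np.tan(np.radians(c['vertical_fov']/2));T=c['world_from_camera']
    d=T[:3,:3]@np.array([(u-c['cx'])/f,(v-c['cy'])/f,1]);return T[:3,3]+d*(z-T[2,3])/d[2]
def proj(c,p):
    f=200/np.tan(np.radians(c['vertical_fov']/2));T=c['world_from_camera']
    q=T[:3,:3].T@(np.array(p)-T[:3,3]);return f*q[0]/q[2]+c['cx'],f*q[1]/q[2]+c['cy']
E
python3 - <<'E'
from h import *
P={'top':[(323,208),(389,192),(333,246),(394,232)],'scene':[(320,202),(281,158),(357,182),(317,141)]}
for n in P:
    c=bot.read_camera(n);g=cv2.cvtColor(c['pixels'],cv2.COLOR_RGB2GRAY).astype(float);W=[]
    for u,v in P[n]:
        s=g[v-6:v+7,u-6:u+7];w=np.clip(110-s,0,None);yy,xx=np.mgrid[-6:7,-6:7]
        if w.sum()<20: print('weak',u,v,s.min())
        uu,vv=u+(w*xx).sum()/w.sum(),v+(w*yy).sum()/w.sum();p=cast(c,uu,vv,.049);W.append(p[:2]);print(n,round(uu,1),round(vv,1),p.round(4))
    W=np.array(W);print('ctr',W.mean(0).round(4),'far-left->right',np.linalg.norm(W[0]-W[1]),np.linalg.norm(W[0]-W[2]),np.linalg.norm(W[2]-W[3]),np.linalg.norm(W[1]-W[3]))
    y=W[0]+W[2]-W[1]-W[3];x=W[0]+W[1]-W[2]-W[3];print('yaw',np.arctan2(-y[0],y[1]),np.arctan2(x[1],x[0]))
    a,b=((150,260),(290,440)) if n=='top' else ((120,245),(245,395))
    cv2.imwrite(f'pics/{n}1.png',cv2.resize(c['pixels'][a[0]:a[1],b[0]:b[1],::-1],None,fx=5,fy=5,interpolation=2)[:600,:800])
E
```

```text
top 323.0 207.1 [0.6197 0.008  0.049 ]
top 383.2 193.8 [ 0.635  -0.1625  0.049 ]
top 332.0 245.7 [ 0.5107 -0.0019  0.049 ]
top 393.1 232.0 [ 0.5261 -0.1712  0.049 ]
ctr [ 0.5729 -0.0819] far-left->right 0.17118886652559182 0.10944943575318575 0.17003496897514186 0.10932055354560456
yaw 0.09034635567795134 0.08533116954924796
scene 319.5 202.0 [0.6193 0.0054 0.049 ]
scene 280.7 158.5 [ 0.635  -0.1648  0.049 ]
scene 357.4 181.4 [ 0.5094 -0.0033  0.049 ]
scene 316.6 140.5 [ 0.5247 -0.1759  0.049 ]
ctr [ 0.5721 -0.0847] far-left->right 0.1709632400723608 0.1102654744707061 0.17326960528825275 0.11084262389973176
yaw 0.09029813646628736 0.08962353309995987
```

View pics/top1.png

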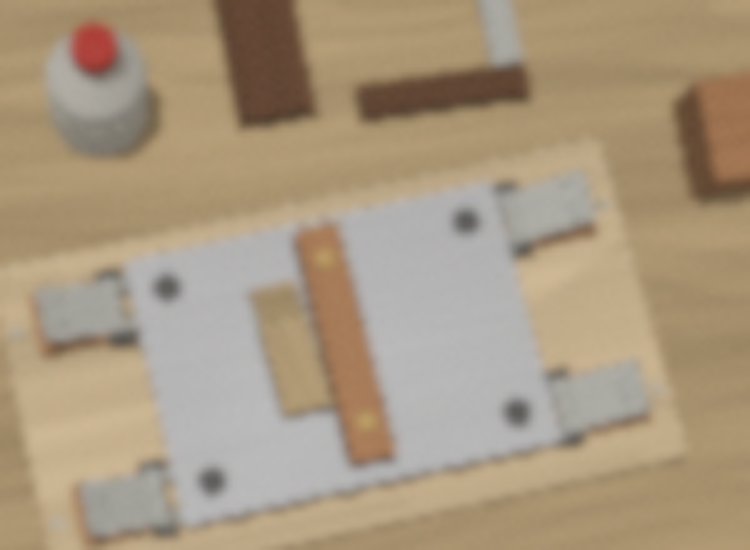

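The crop confirms four screws, four raised shims, and the tenon left of the fence. Plate centre is about (0.5725, -0.083) with yaw 0.089. I'll shut the fingers, align with the board and head for the near right corner (0.5253, -0.1726).

>>> {"fn": "jog_arm", "kwargs": {
  "rows": [
    {"fingers": 0,"az": 5.8},
    {"fingers": 0,"az": 5.8},
    {"fingers": 0,"x": 28.6,"y": -34},
    {"fingers": 0,"x": 28.6,"y": -34},
    {"fingers": 0,"x": 28.6,"y": -34},
    {"fingers": 0,"x": 28.6,"y": -34},
    {"fingers": 0,"x": 28.6,"y": -34},
    {"fingers": 0,"x": 28.6,"y": -34}
  ]
}}

```text
invalid input
```

>>> {"fn": "jog_arm", "kwargs": {
  "rows": [
    {"fingers": 0,"x": 28.6,"y": -34},
    {"fingers": 0,"x": 28.6,"y": -34},
    {"fingers": 0,"x": 28.6,"y": -34},
    {"fingers": 0,"x": 28.6,"y": -34},
    {"fingers": 0,"x": 28.6,"y": -34},
    {"fingers": 0,"x": 28.6,"y": -34},
    {"fingers": 0},
    {"fingers": 0}
  ]
}}

```text
invalid input
```

```bash
cat >> h.py <<'E'
from scipy.spatial.transform import Rotation as Ro
C=np.array([.5725,-.083]);A=.089
def board(bx,by): return C+np.array([[np.cos(A),-np.sin(A)],[np.sin(A),np.cos(A)]])@[bx,by]
def to(bx,by,z):
    o=bot.get_obs();R=Ro.from_quat(np.roll(o['tool_rot'],-1));p=np.array(o['eef_pos'])
    print('t',o['t'],'pos',p.round(4),'F',np.round(o['contact_force'],2),'toolx yaw',round(np.arctan2(*R.as_matrix()[[1,0],0]),3),'tilt',np.degrees(np.arccos(-R.as_matrix()[2,2])).round(2))
    print('tool mm',(R.inv().apply(np.r_[board(bx,by),z]-p)*1e3).round(1))
E
python3 -c "
from h import *
to(-.055,-.085,.06)"
```

```text
t 0.2 pos [ 0.1941 -0.6461  0.2307] F [-1.08 -0.05  0.13] toolx yaw 0.292 tilt 0.07
tool mm [ 453.4 -358.1  171.1]
```

>>> {"fn": "jog_arm", "kwargs": {
  "rows": [
    {"fingers": 0,"x": 0,"y": 0,"z": 0,"ax": 0,"ay": 0,"az": 5.8},
    {"fingers": 0,"x": 0,"y": 0,"z": 0,"ax": 0,"ay": 0,"az": 5.8},
    {"fingers": 0,"x": 28.6,"y": -34,"z": 0,"ax": 0,"ay": 0,"az": 0},
    {"fingers": 0,"x": 28.6,"y": -34,"z": 0,"ax": 0,"ay": 0,"az": 0},
    {"fingers": 0,"x": 28.6,"y": -34,"z": 0,"ax": 0,"ay": 0,"az": 0},
    {"fingers": 0,"x": 28.6,"y": -34,"z": 0,"ax": 0,"ay": 0,"az": 0},
    {"fingers": 0,"x": 28.6,"y": -34,"z": 0,"ax": 0,"ay": 0,"az": 0},
    {"fingers": 0,"x": 28.6,"y": -34,"z": 0,"ax": 0,"ay": 0,"az": 0}
  ],
  "force": 30
}}

```text
t: 1.0
eef_pos: [0.3476, -0.4263, 0.2313]
tool_rot: [0.0, 0.999, 0.045, 0.0]
contact_force: [0.5, 0.1, 0.9]
gripper_width: -0.005
grasp_force: 0.0
```

>>> {"fn": "jog_arm", "kwargs": {
  "rows": [
    {"fingers": 0,"x": 28.5,"y": -33.8,"z": 18,"ax": 0,"ay": 0,"az": 0},
    {"fingers": 0,"x": 28.5,"y": -33.8,"z": 18,"ax": 0,"ay": 0,"az": 0},
    {"fingers": 0,"x": 28.5,"y": -33.8,"z": 18,"ax": 0,"ay": 0,"az": 0},
    {"fingers": 0,"x": 28.5,"y": -33.8,"z": 18,"ax": 0,"ay": 0,"az": 0},
    {"fingers": 0,"x": 28.5,"y": -33.8,"z": 18,"ax": 0,"ay": 0,"az": 0},
    {"fingers": 0,"x": 28.5,"y": -33.8,"z": 18,"ax": 0,"ay": 0,"az": 0},
    {"fingers": 0,"x": 28.5,"y": -33.8,"z": 18,"ax": 0,"ay": 0,"az": 0},
    {"fingers": 0,"x": 0,"y": 0,"z": 20,"ax": 0,"ay": 0,"az": 0}
  ]
}}

```text
t: 1.8
eef_pos: [0.5291, -0.1671, 0.0851]
tool_rot: [-0.002, 0.999, 0.05, 0.002]
contact_force: [-0.4, -0.1, 0.2]
gripper_width: -0.001
grasp_force: 0.0
```

```bash
python3 -c "
from h import *
to(-.055,-.085,.049)
c=bot.read_camera('scene');cv2.imwrite('pics/s2.png',cv2.resize(c['pixels'][70:250,220:420,::-1],None,fx=3.3,fy=3.3,interpolation=2)[:600,:800])"
```

```text
t 1.8 pos [ 0.5291 -0.1671  0.0851] F [-0.42 -0.12  0.17] toolx yaw 0.099 tilt 0.3
tool mm [-4.5  5.1 36.1]
```

View pics/s2.png

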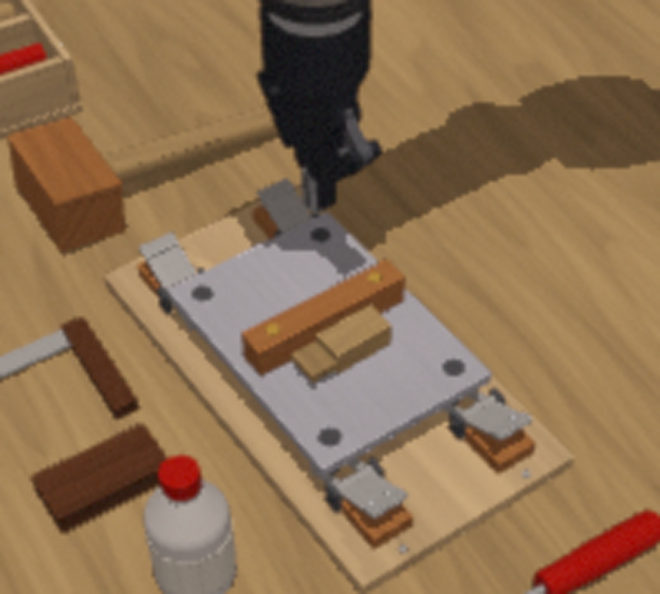

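The fingertip is just above the near-right screw (crop ~320,234). Now I lower onto it.

>>> {"fn": "jog_arm", "kwargs": {
  "rows": [
    {"fingers": 0,"x": -4,"y": 4.5,"z": 10,"ax": 0,"ay": 0,"az": 0},
    {"fingers": 0,"x": 0,"y": 0,"z": 10,"ax": 0,"ay": 0,"az": 0},
    {"fingers": 0,"x": 0,"y": 0,"z": 8,"ax": 0,"ay": 0,"az": 0},
    {"fingers": 0,"x": 0,"y": 0,"z": 3,"ax": 0,"ay": 0,"az": 0},
    {"fingers": 0,"x": 0,"y": 0,"z": 2,"ax": 0,"ay": 0,"az": 0},
    {"fingers": 0,"x": 0,"y": 0,"z": 2,"ax": 0,"ay": 0,"az": 0},
    {"fingers": 0,"x": 0,"y": 0,"z": 1,"ax": 0,"ay": 0,"az": 0},
    {"fingers": 0,"x": 0,"y": 0,"z": 1,"ax": 0,"ay": 0,"az": 0}
  ]
}}

```text
t: 2.65
eef_pos: [0.5211, -0.1795, 0.0487]
tool_rot: [0.0, 0.999, 0.045, 0.0]
contact_force: [-1.4, 0.1, 5.9]
gripper_width: -0.005
grasp_force: 2.7
```

>>> {"fn": "jog_arm", "kwargs": {
  "rows": [
    {"fingers": 0,"x": 0,"y": 0,"z": 1,"ax": 0,"ay": 0,"az": 0},
    {"fingers": 0,"x": 0,"y": 0,"z": 1,"ax": 0,"ay": 0,"az": 0},
    {"fingers": 0,"x": 0,"y": 0,"z": 1,"ax": 0,"ay": 0,"az": 0},
    {"fingers": 0,"x": 0,"y": 0,"z": 0,"ax": 0,"ay": 0,"az": 0},
    {"fingers": 0,"x": 0,"y": 0,"z": 0,"ax": 0,"ay": 0,"az": 0},
    {"fingers": 0,"x": 0,"y": 0,"z": 0,"ax": 0,"ay": 0,"az": 0},
    {"fingers": 0,"x": 0,"y": 0,"z": 0,"ax": 0,"ay": 0,"az": 0},
    {"fingers": 0,"x": 0,"y": 0,"z": 0,"ax": 0,"ay": 0,"az": 0}
  ]
}}

```text
t: 3.45
eef_pos: [0.521, -0.1796, 0.0461]
tool_rot: [0.0, 0.999, 0.045, 0.0]
contact_force: [-3.0, 0.4, 6.0]
gripper_width: 0.002
grasp_force: 3.5
```

The corner gives at about 6 N, so this is the sprung one. I'll press further to confirm.

>>> {"fn": "jog_arm", "kwargs": {
  "rows": [
    {"fingers": 0,"x": 0,"y": 0,"z": 1,"ax": 0,"ay": 0,"az": 0},
    {"fingers": 0,"x": 0,"y": 0,"z": 1,"ax": 0,"ay": 0,"az": 0},
    {"fingers": 0,"x": 0,"y": 0,"z": 1,"ax": 0,"ay": 0,"az": 0},
    {"fingers": 0,"x": 0,"y": 0,"z": 0,"ax": 0,"ay": 0,"az": 0},
    {"fingers": 0,"x": 0,"y": 0,"z": 0,"ax": 0,"ay": 0,"az": 0},
    {"fingers": 0,"x": 0,"y": 0,"z": 0,"ax": 0,"ay": 0,"az": 0},
    {"fingers": 0,"x": 0,"y": 0,"z": 0,"ax": 0,"ay": 0,"az": 0},
    {"fingers": 0,"x": 0,"y": 0,"z": 0,"ax": 0,"ay": 0,"az": 0}
  ]
}}

```text
t: 4.25
eef_pos: [0.5209, -0.1797, 0.0431]
tool_rot: [0.0, 0.999, 0.045, 0.0]
contact_force: [-2.7, 0.2, 8.3]
gripper_width: 0.002
grasp_force: 4.1
```

```bash
python3 -c "
from h import *
to(-.055,-.085,.049)
c=bot.read_camera('scene');cv2.imwrite('pics/s3.png',cv2.resize(c['pixels'][70:250,220:420,::-1],None,fx=3.3,fy=3.3,interpolation=2)[:600,:800])"
```

```text
t 4.25 pos [ 0.5209 -0.1797  0.0431] F [-2.74  0.19  8.27] toolx yaw 0.089 tilt 0.03
tool mm [ 5.  -6.7 -5.9]
```

View pics/s3.png

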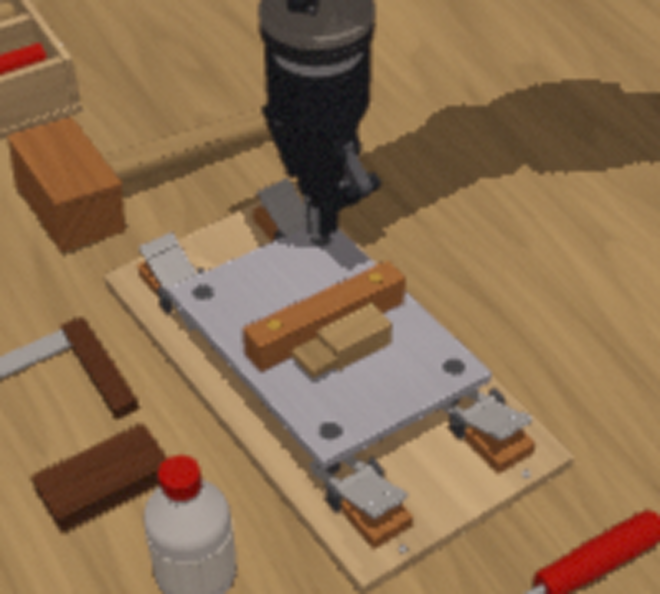

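The plate is clearly tilted: the far-left screw has risen to (330,431) and the finger is at (320,238) with 8.3 N, 6 mm down. The near-right corner is the one that rocks. I release and move over its pad.

>>> {"fn": "jog_arm", "kwargs": {
  "rows": [
    {"fingers": 0,"x": 0,"y": 0,"z": -4,"ax": 0,"ay": 0,"az": 0},
    {"fingers": 0,"x": 0,"y": 0,"z": -4,"ax": 0,"ay": 0,"az": 0},
    {"fingers": 0,"x": 0,"y": 0,"z": -12,"ax": 0,"ay": 0,"az": 0},
    {"fingers": 0,"x": 0,"y": 0,"z": -20,"ax": 0,"ay": 0,"az": 0},
    {"fingers": 0,"x": 2,"y": 31,"z": 0,"ax": 0,"ay": 0,"az": 0},
    {"fingers": 0,"x": 3,"y": 32,"z": 0,"ax": 0,"ay": 0,"az": 0},
    {"fingers": 0,"x": 0,"y": 0,"z": 0,"ax": 0,"ay": 0,"az": 0},
    {"fingers": 0,"x": 0,"y": 0,"z": 0,"ax": 0,"ay": 0,"az": 0}
  ]
}}

```text
t: 5.1
eef_pos: [0.5314, -0.2424, 0.0827]
tool_rot: [0.0, 0.999, 0.044, 0.0]
contact_force: [0.7, 1.0, -0.7]
gripper_width: -0.003
grasp_force: 0.0
```

```bash
python3 -c "
from h import *
to(-.055,-.154,.034)
c=bot.read_camera('top')
for z in(.04,.05): print('flap centre board',z,(cast(c,410,229.6,z)[:2]-C)@np.array([[np.cos(A),-np.sin(A)],[np.sin(A),np.cos(A)]]))
c=bot.read_camera('scene');cv2.imwrite('pics/s4.png',cv2.resize(c['pixels'][70:250,220:420,::-1],None,fx=3.3,fy=3.3,interpolation=2)[:600,:800])"
```

```text
t 5.1 pos [ 0.5314 -0.2424  0.0827] F [ 0.66  1.03 -0.72] toolx yaw 0.088 tilt 0.02
tool mm [ 0.1 -1.1 48.7]
flap centre board 0.04 [-0.05684265 -0.13266739]
flap centre board 0.05 [-0.05798848 -0.13008027]
```

View pics/s4.png

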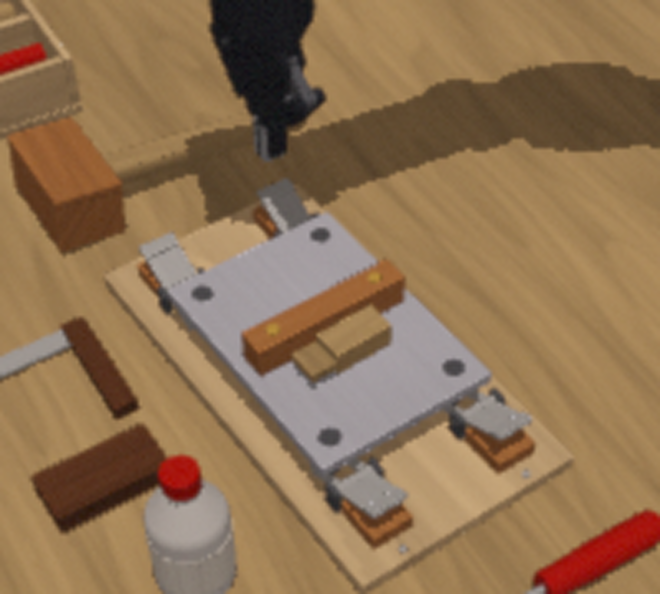

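The plate is back level (far-left screw at 330,437), the near-right shim is still up, and the finger is above it. Press down.

>>> {"fn": "jog_arm", "kwargs": {
  "rows": [
    {"fingers": 0,"x": -1,"y": -3,"z": 15,"ax": 0,"ay": 0,"az": 0},
    {"fingers": 0,"x": 0,"y": 0,"z": 14,"ax": 0,"ay": 0,"az": 0},
    {"fingers": 0,"x": 0,"y": 0,"z": 4,"ax": 0,"ay": 0,"az": 0},
    {"fingers": 0,"x": 0,"y": 0,"z": 4,"ax": 0,"ay": 0,"az": 0},
    {"fingers": 0,"x": 0,"y": 0,"z": 4,"ax": 0,"ay": 0,"az": 0},
    {"fingers": 0,"x": 0,"y": 0,"z": 4,"ax": 0,"ay": 0,"az": 0},
    {"fingers": 0,"x": 0,"y": 0,"z": 3,"ax": 0,"ay": 0,"az": 0},
    {"fingers": 0,"x": 0,"y": 0,"z": 1,"ax": 0,"ay": 0,"az": 0}
  ]
}}

```text
t: 6.0
eef_pos: [0.5307, -0.2391, 0.0342]
tool_rot: [0.0, 0.999, 0.045, 0.0]
contact_force: [-4.1, -1.3, 18.8]
gripper_width: 0.003
grasp_force: 9.3
```

>>> {"fn": "jog_arm", "kwargs": {
  "rows": [
    {"fingers": 0,"x": 0,"y": 0,"z": 1,"ax": 0,"ay": 0,"az": 0},
    {"fingers": 0,"x": 0,"y": 0,"z": 0,"ax": 0,"ay": 0,"az": 0},
    {"fingers": 0,"x": 0,"y": 0,"z": 0,"ax": 0,"ay": 0,"az": 0},
    {"fingers": 0,"x": 0,"y": 0,"z": 0,"ax": 0,"ay": 0,"az": 0},
    {"fingers": 0,"x": 0,"y": 0,"z": 0,"ax": 0,"ay": 0,"az": 0},
    {"fingers": 0,"x": 0,"y": 0,"z": 0,"ax": 0,"ay": 0,"az": 0},
    {"fingers": 0,"x": 0,"y": 0,"z": 0,"ax": 0,"ay": 0,"az": 0},
    {"fingers": 0,"x": 0,"y": 0,"z": 0,"ax": 0,"ay": 0,"az": 0}
  ]
}}

```text
t: 6.8
eef_pos: [0.5307, -0.2391, 0.0341]
tool_rot: [0.0, 0.999, 0.044, 0.0]
contact_force: [-4.7, -1.1, 18.8]
gripper_width: -0.001
grasp_force: 9.4
```

The pad is at 34 mm and reaction is 19 N, so the shim is flat on its block. I back off straight up and check.

>>> {"fn": "jog_arm", "kwargs": {
  "rows": [
    {"fingers": 0,"x": 0,"y": 0,"z": -3,"ax": 0,"ay": 0,"az": 0},
    {"fingers": 0,"x": 0,"y": 0,"z": -10,"ax": 0,"ay": 0,"az": 0},
    {"fingers": 0,"x": 0,"y": 0,"z": -30,"ax": 0,"ay": 0,"az": 0},
    {"fingers": 0,"x": 0,"y": 0,"z": -40,"ax": 0,"ay": 0,"az": 0},
    {"fingers": 0,"x": 0,"y": 0,"z": -40,"ax": 0,"ay": 0,"az": 0},
    {"fingers": 0,"x": 0,"y": 0,"z": 0,"ax": 0,"ay": 0,"az": 0},
    {"fingers": 0,"x": 0,"y": 0,"z": 0,"ax": 0,"ay": 0,"az": 0},
    {"fingers": 0,"x": 0,"y": 0,"z": 0,"ax": 0,"ay": 0,"az": 0}
  ]
}}

```text
t: 7.6
eef_pos: [0.5293, -0.2381, 0.1542]
tool_rot: [-0.001, 0.999, 0.045, -0.001]
contact_force: [0.7, -0.5, -0.6]
gripper_width: -0.0
grasp_force: 0.0
```

```bash
python3 -c "
from h import *
to(-.055,-.154,.034)
c=bot.read_camera('scene');cv2.imwrite('pics/s5.png',cv2.resize(c['pixels'][70:250,220:420,::-1],None,fx=3.3,fy=3.3,interpolation=2)[:600,:800])"
```

```text
t 7.6 pos [ 0.5293 -0.2381  0.1542] F [ 0.68 -0.47 -0.61] toolx yaw 0.09 tilt 0.13
tool mm [  2.    3.5 120.2]
```

View pics/s5.png

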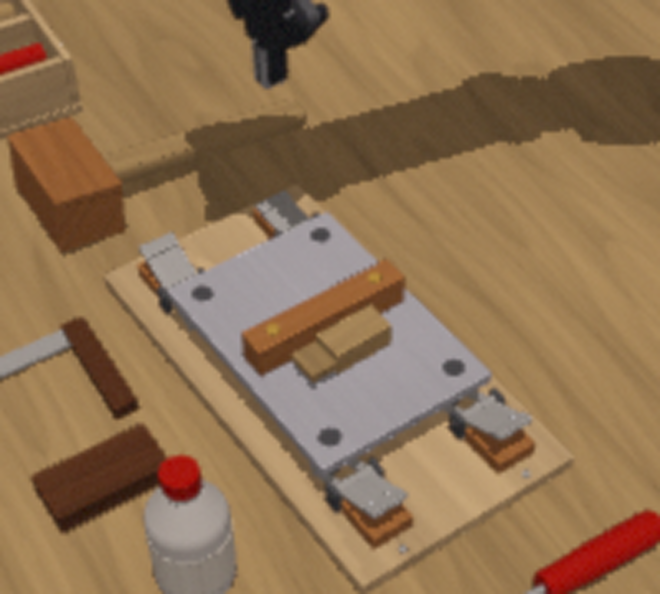

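The near-right shim (280,212) now lies flat. The other three are still up, the plate is level and unshifted, and the finger is clear.

```bash
python3 -c "
from station import bot
print(bot.hand_in())"
```

```text
the job is handed in; nothing more can be done
None
```

The near-right corner is the one that rocks (6 mm down at 8 N); I pressed its shim flat, the other three still stand up, the plate is level and in place, and the job is handed in with no verdict shown.

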